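# Refit the control knob of the hot-wire foam cutter

## Robot

A 7-joint arm with a two-finger parallel gripper is mounted at the origin on the work surface. World frame = base frame: x ahead of the robot, y to its left, z up, the work surface at z = 0. Lengths are in mm, angles in rad, forces in N, time in s.
With the tool pointing down it reaches from about 425 to 825 mm from the base axis. Payload 3.6 kg.
Tool frame: the origin (TCP) lies midway between the tips of the shut fingers; the grasp point (between the pads) lies 19 mm behind it; z points along the fingers, y is the line along which they close (so a half turn about z gives the same grasp; the last joint's range is limited). The gripper opens to 93 mm and grips with 3 to 60 N. Pads are 15 mm wide; open, the fingers measure 128 mm over their backs; the gripper's body (75 mm by 188 mm) begins 65 mm behind the grasp point.
Start: joints at [1.087, 0.615, -0.013, 1.423, 0.008, 1.103, -0.04], TCP at [287.291, -583.032, 218.64] pointing down, gripper open.
Joint ranges: [-3.12, 3.12], [-0.3, 2.06], [-1.34, 1.32], [0.26, 2.42], [-1.36, 4.5], [0.01, 1.98], [-2.84, 2.84]. Speed limits (rad/s): [2.79, 2.79, 3.14, 3.14, 3.14, 3.14, 3.14].

## Interface

Orientations are given as a 3x3 rotation matrix whose columns are the frame's x, y, z axes.
In Python, from bench import bot gives the robot as it stands.
- The arm moves only by the tool drive_tool, never from a script. Its argument "series" is a list of rows, each an object with "delta_pos": the shift along the tool's x, y, z as a fraction of full scale, a list of three; "turn": the turn about the tool's z as a fraction of full scale; "jaw": the closure, from -1 (fully open) to 1 (shut). A call has 1 to 8 rows; each row is the pose to reach, as a shift and turn from the pose commanded when the call began, along the tool's axes at that moment; what a row does not reach only later rows make up. Full scale, the value 1, is 0.3 m for a shift and 90 degrees for a turn. A row lasts 1/12 s, in which the tool goes at most 41.7 mm and 7.16 degrees, less where a joint would pass 70% of its speed; a pose out of reach is approached as far as the arm can. A call with a number of a shift or a turn outside -1 to 1 is refused whole. A call with a gripper value outside its range is refused whole. The fingers move at their own pace and stop on an object; "newtons" is the grip in N (left out, the last holds). Time passes only in rows, so rows that repeat a pose let the fingers close. It gives the time, the measured TCP pose, the force, the opening and the grip force at its end, in the units of the state.
- bot.read_state(): the state, without advancing time (a new reading comes with each control period).
- bot.capture(name): name is "scene" or "top" or "wrist"; returns the picture (420x560x3 uint8, red, green, blue); there is no depth.
- bot.camera_model(name): a dict with "fx", "fy", "cx", "cy" (pixels), "position" and "attitude" of the camera in the world. Camera axes: x right, y down, z forward; pixel columns grow to the right and rows downward; lengths in mm; the calibration is good to about 2 mm. The wrist camera is an equidistant fisheye: a pixel r from the principal point sees the ray r / f radians off the axis. A picture is of the moment at which its call begins: read the wrist's pose just before it. camera_model takes no time and is no camera call; for the wrist camera it gives the pose at the moment of the call.
- bot.finish_job(): hands the job in; it is judged then, once.
The state is a dict: "t": time; "joint_pos": joint angles; "joint_velocities": joint speeds; "tau": joint torques, N m; "tcp_pos": TCP position; "tool_rot": TCP orientation; "ft_force": force on the tool from outside, world axes, zero at the start; "torque": the same for the moment, N m; "finger_gap": finger opening in mm; "gripper_force": force on a finger pad.
Only numpy, scipy, OpenCV 4.12 (cv2) and the standard library are available. Lean on these libraries where they do the work, as an engineer would, in place of code of your own. Each camera call takes 0.05 s, during which the arm holds its last target. There are 200 camera calls.

## Task

The control knob has come off the foam cutter's controller. Put it back on the bare D-shaft: feel for the angle at which it slips on, push it down until it snaps fully home, then turn it so that its nose points at the long off rib, and let go. Do not force it on the shaft, and leave the other things on the bench where they are.

Things in the scene. Friction and masses are not known exactly. Their poses are not given: they have to be found in the camera images.
- controller: Fixed grey steel box, 160 x 130 mm, 50 mm high, flat on the bench. Origin at the centre of its underside; z up; its x axis points from the shaft towards the long raised off rib (24 x 5 mm, 38 to 62 mm from the shaft axis) on its flat top. Three small dots mark other settings, 0.8, 1.6 and 2.4 rad counterclockwise from the rib. The bare upright shaft stands at the middle of the top.
- shaft_top (a point): Centre of the tip of the bare steel shaft, 24 mm above the controller's top (fixed to the controller; does not follow the shaft). Shaft 14 mm in diameter, one flat 2 mm from the axis, hardly a chamfer at the tip. Its angle is NOT given: the flat faces from 0.6 to 2.4 rad counterclockwise, seen from above, from the controller's x axis. Two sprung balls on its sides, 6 mm below the tip.
- shaft_foot (a point): Where the shaft's axis meets the controller's top. The shaft turns stiffly (about 0.03 N m, stays where left) between stops at -0.25 and 2.65 rad, and is sprung along its axis: it gives up to 6 mm when pushed down, about 2.2 N per mm, and comes back up; beyond 6 mm it is rigid. More than 40 N between knob and controller or shaft counts as forcing.
- knob_center (a point): Centre of the loose black knob, on its axis, 20.5 mm above its underside; x axis along the bar to the nose, z up. It starts upright on the bench, about 60 g. Round skirt 46 mm across, 19 mm high; on it a straight bar grip 16 mm wide, up to 41 mm above the underside, reaching 23 mm either side of the axis; at one end a narrower nose (10 mm wide) reaching 33 mm from the axis.
- knob_mouth (a point): Centre of the D-bore's mouth in the knob's underside, axes as knob_center. Bore 16 mm deep, 0.7 mm play, its flat on the nose's side: it slips on when the nose points the way the shaft's flat faces, within about 6 degrees; else it rests on the shaft's tip. Balls drag from about 5 mm down, snap at about 13 mm with 6 to 10 N, home at 16 mm: underside then 8 mm above the controller's top.
- knob_pointer (a point): Tip of the knob's nose, 33 mm from the knob's axis along its x axis and 31 mm above its underside. Turned on the shaft and let go, the knob springs back by up to 0.2 rad (play between bore and shaft), so turn it a little past.
- mixing_cup: Bystander: white plastic cup, 72 mm across, 85 mm high, origin at the centre of its underside.
- spatula: Bystander: spatula with wooden handle, about 280 mm long, lying flat along its x axis.
- foam_offcut: Bystander: light blue foam block, 90 x 60 x 50 mm, origin at the centre of its underside.
- wood_offcut: Bystander: wooden block, 45 x 110 x 40 mm, origin at the centre of its underside.
Not all that is in view belongs to the job. Several things look just like the part that bears knob_center: the one meant starts farthest to the robot's left.

How it is judged (in metres and radians):
On the way, in this order (a step that is already met when the one before it is completed fails the run):
1. the knob is snapped home on the shaft (horizontal distance between knob_center and shaft_top below 0.004 m and z of knob_center in the frame of controller below 0.081 m and angle between knob_center's own z axis and vertical below 0.12 rad), for 0.2 s.
2. the nose points at the off rib (y of knob_pointer in the frame of controller between -0.009 and 0.009 m and x of knob_pointer in the frame of controller above 0.02 m), for 0.2 s.
At the end, for the whole second after the job is handed in: The knob sits snapped home on the shaft (its centre 75.5 to 81 mm above the controller's underside, within 4 mm of the shaft axis, upright within 8 degrees), its nose tip within 9 mm sideways of the line to the off rib (about 16 degrees), at rest and released (all of step 1 and all of step 2 and z of knob_center in the frame of controller above 0.0755 m and linear speed of knob below 0.02 m/s and contact force between knob and the fingers below 0.1 N); the robot touches nothing.
It fails at once if the knob is forced: more than 40 N between knob and controller or shaft (contact force between knob and controller above 40 N).
It fails at once if a bystander is shifted by more than 30 mm (distance of any of mixing_cup, spatula, foam_offcut, wood_offcut from where it was at the start of the episode above 0.03 m).
It also fails if it takes over 61 s, if anything falls off the work surface, if the arm or the gripper's body presses on something with over 40 N, if the wrist force passes 120 N, or if a joint passes its speed limit or range.

## Working session

There is one attempt and no reset: what is moved stays moved. The work goes in short steps, Python scripts to look and compute and a tool call to move; the robot and the scene stay as the last step left them, time stands still between calls to the robot, and variables do not carry over. Pictures are saved under pics/ and viewed, at most 10 in all, crops included, and the job is handed in when it is done.

Besides the shell and the picture viewer there is one more tool, called as name([rows], argument=value, ...), one row to a line, values as JSON. drive_tool: Moves the arm, as the interface text tells. Its arguments: {"type":"object","properties":{"series":{"type":"array","items":{"type":"object","properties":{"delta_pos":{"type":"array","items":{"type":"number"}},"turn":{"type":"number"},"jaw":{"type":"number"}}}},"newtons":{"type":"number"}},"required":["series"]}

```bash
mkdir -p pics; ls; cat > h.py <<'E'
import numpy as np, cv2
from bench import bot
def ray(cam,u,v,wrist=False):
    x=(u-cam['cx'])/cam['fx'];y=(v-cam['cy'])/cam['fy']
    if wrist:
        r=np.hypot(x,y); d=np.array([x/r*np.sin(r),y/r*np.sin(r),np.cos(r)]) if r>1e-9 else np.array([0,0,1.])
    else: d=np.array([x,y,1.])
    return np.array(cam['position'],float),np.array(cam['attitude'],float).reshape(3,3)@d
def onz(cam,u,v,z,wrist=False):
    o,d=ray(cam,u,v,wrist); return o+d*(z-o[2])/d[2]
def proj(cam,p):
    q=np.array(cam['attitude'],float).reshape(3,3).T@(np.array(p,float)-np.array(cam['position']))
    return cam['fx']*q[0]/q[2]+cam['cx'],cam['fy']*q[1]/q[2]+cam['cy']
E
python3 - <<'E'
from h import *
s=bot.read_state(); print(s['t'],s['tcp_pos'],s['tool_rot'],s['finger_gap'])
for n in ['scene','top']:
    print(bot.camera_model(n)); cv2.imwrite(f'pics/{n}0.png',bot.capture(n)[:,:,::-1])
E
```

```text
pics
0.0 [ 286.95716251 -582.34854511  217.49260001] [[ 8.96976243e-01  4.42077259e-01 -1.14778994e-03]
 [ 4.42078748e-01 -8.96973380e-01  2.26630538e-03]
 [-2.76549536e-05 -2.54023562e-03 -9.99996773e-01]] 93.00915355704399
{'fx': 392.09723042459933, 'fy': 392.09723042459933, 'cx': 279.67997626962625, 'cy': 206.08454146518744, 'position': array([1077.82936808, -110.43874645,  979.53083793]), 'attitude': array([[ 0.22392693,  0.83524272, -0.5022214 ],
       [ 0.9745989 , -0.18994644,  0.11864798],
       [ 0.0037047 , -0.5160329 , -0.85656075]])}
{'fx': 456.9649613081141, 'fy': 456.9649613081141, 'cx': 279.8054289182164, 'cy': 206.33286128441696, 'position': array([ 469.12198965,    2.13180306, 1363.59872276]), 'attitude': array([[-0.00815256, -0.99812656,  0.0606375 ],
       [-0.99995355,  0.00782566, -0.00562657],
       [ 0.0051415 , -0.06068056, -0.998144  ]])}
```

View pics/top0.png

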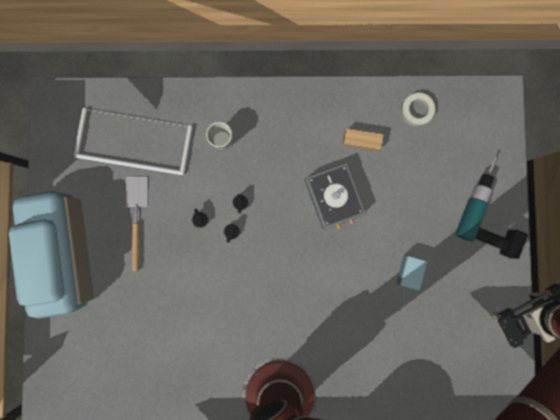

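View pics/scene0.png

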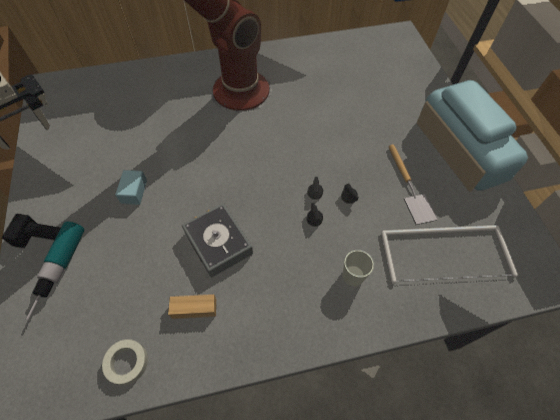

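The top view shows three knobs at (200,219), (240,202) and (232,232); the one at (200,219) is leftmost, so it is the target. The controller is at (335,195) and the cup at (219,134). I'll enlarge the knob and controller.

```bash
python3 - <<'E'
from h import *
t=cv2.imread('pics/top0.png');s=cv2.imread('pics/scene0.png')
def c(im,u,v,r,b=1): return cv2.resize(cv2.convertScaleAbs(im[v-r:v+r,u-r:u+r],alpha=b),(390,290) if 0 else (290,290),interpolation=cv2.INTER_CUBIC)
m=np.vstack([np.hstack([c(t,200,219,20,2.5),c(t,335,195,36,1.5)]),np.hstack([c(s,349,193,20,2.5),c(s,217,240,40,1.5)])])
cv2.imwrite('pics/crop0.png',m)
cam=bot.camera_model('top');cs=bot.camera_model('scene')
# dark masks
for n,im,cm,(u,v),r in [('top',t,cam,(200,219),18),('scene',s,cs,(349,193),18)]:
    g=im[v-r:v+r,u-r:u+r].max(2); k=(g<42).astype(np.uint8)
    nn,l,st,ce=cv2.connectedComponentsWithStats(k)
    for i in range(1,nn):
        if st[i,4]>20:
            print(n,st[i],ce[i]+[u-r,v-r],onz(cm,*(ce[i]+[u-r,v-r]),20).round(1))
print(onz(cam,335,195,50),onz(cam,337,194,74))
E
```

```text
top [ 12   9  13  16 144] [199.94444444 218.78472222] [515.9 229.5  20. ]
scene [ 11  10  16  18 169] [348.52071006 195.40828402] [524.3 225.7  20. ]
[ 580.44168239 -164.83485777   50.        ] [ 581.2071715 -167.4994199   74.       ]
```

View pics/crop0.png

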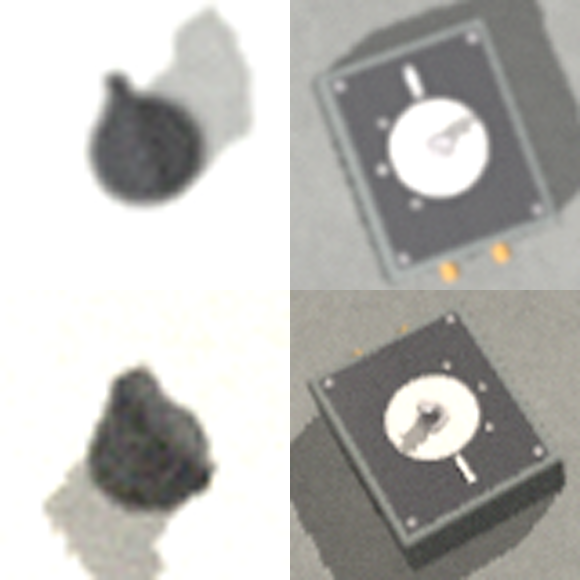

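Enlarged, the knob's nose points about 24° left of +x and the rib direction is about 20°. The tool x axis is already at 26°, so I can keep this orientation. I'll move over the controller and look with the wrist camera.

drive_tool([
  {"delta_pos": [0.7,-0.4,-0.1],"turn": 0,"jaw": -1},
  {"delta_pos": [0.7,-0.4,-0.1],"turn": 0,"jaw": -1},
  {"delta_pos": [0.7,-0.4,-0.1],"turn": 0,"jaw": -1},
  {"delta_pos": [0.7,-0.4,-0.1],"turn": 0,"jaw": -1},
  {"delta_pos": [0.7,-0.4,-0.1],"turn": 0,"jaw": -1},
  {"delta_pos": [0.7,-0.4,-0.1],"turn": 0,"jaw": -1},
  {"delta_pos": [0.7,-0.4,-0.1],"turn": 0,"jaw": -1},
])

```text
t: 0.68
tcp_pos: [429.7, -373.3, 249.4]
tool_rot: [[0.89, 0.456, 0.005], [0.456, -0.89, 0.006], [0.007, -0.003, -1.0]]
ft_force: [1.2, 0.2, -0.6]
finger_gap: 93.3
gripper_force: 0.0
```

drive_tool([
  {"delta_pos": [0.7,-0.42,0],"turn": 0,"jaw": -1},
  {"delta_pos": [0.7,-0.42,0],"turn": 0,"jaw": -1},
  {"delta_pos": [0.7,-0.42,0],"turn": 0,"jaw": -1},
  {"delta_pos": [0.7,-0.42,0],"turn": 0,"jaw": -1},
  {"delta_pos": [0.7,-0.42,0],"turn": 0,"jaw": -1},
  {"delta_pos": [0.7,-0.42,0],"turn": 0,"jaw": -1},
  {"delta_pos": [0.7,-0.42,0],"turn": 0,"jaw": -1},
])

```text
t: 1.27
tcp_pos: [559.7, -165.8, 248.1]
tool_rot: [[0.89, 0.456, 0.003], [0.456, -0.89, 0.008], [0.006, -0.006, -1.0]]
ft_force: [0.7, 0.8, 1.0]
finger_gap: 93.2
gripper_force: 0.0
```

```bash
python3 - <<'E'
from h import *
s=bot.read_state(); print(s['t'],s['tcp_pos'],s['tool_rot'],s['joint_pos'])
c=bot.camera_model('wrist');im=bot.capture('wrist')
print(c);cv2.imwrite('pics/w1.png',im[:,:,::-1])
np.save('w1.npy',c,allow_pickle=True)
E
```

```text
1.2667 [ 559.74739626 -165.75605954  248.07419105] [[ 0.89018766  0.45558635  0.00264736]
 [ 0.45555508 -0.8901725   0.00790501]
 [ 0.00595803 -0.00583092 -0.99996525]] [ 0.30629957  0.48412542 -0.08042448  1.57957884  0.03301472  1.07871428
 -0.87826838]
{'fx': 325.19226210127806, 'fy': 325.19226210127806, 'cx': 279.10391713485683, 'cy': 200.2374288852236, 'position': array([ 627.80092439, -131.96369769,  414.31349471]), 'attitude': array([[ 0.4551797 , -0.85594826, -0.24528355],
       [-0.89037801, -0.43947538, -0.11869451],
       [-0.00619972,  0.27242242, -0.96215778]])}
```

View pics/w1.png

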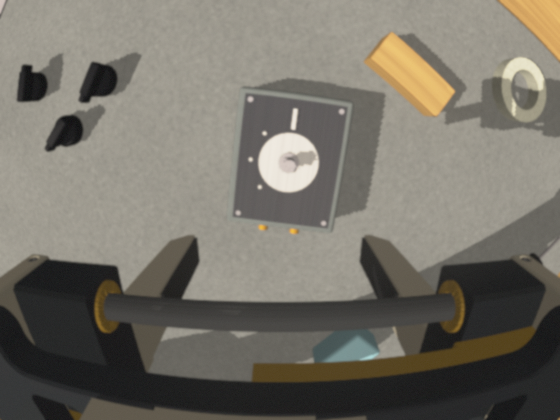

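The wrist view shows the controller's white disc at (288,162), the shaft at (288,160), the rib at (294,118), and the knobs at upper left. Next I'll measure from these.

```bash
python3 - <<'E'
from h import *
im=cv2.imread('pics/w1.png'); c=np.load('w1.npy',allow_pickle=True).item()
hsv=cv2.cvtColor(im,cv2.COLOR_BGR2HSV)
w=((hsv[...,2]>150)&(hsv[...,1]<70)).astype(np.uint8); w[:80]=0;w[240:]=0;w[:,:225]=0;w[:,360:]=0
for k in cv2.findContours(w,cv2.RETR_EXTERNAL,cv2.CHAIN_APPROX_NONE)[0]:
    a=cv2.contourArea(k)
    if a>3:
        P=np.array([onz(c,u,v,50,True)[:2] for u,v in cv2.convexHull(k)[:,0]]).astype(np.float32)
        print(a,k[:,0].mean(0).round(1),cv2.minEnclosingCircle(P),cv2.minAreaRect(P))
for u,v in [(250,99.5),(341.5,111.5),(238,213),(323.5,223.5)]: print(onz(c,u,v,50,True).round(1))
print('knobbase guesses',onz(c,33,85,20,True),onz(c,102,80,20,True),onz(c,68,131,20,True))
big=cv2.resize(im[135:185,260:320],(720,600),interpolation=cv2.INTER_CUBIC);cv2.imwrite('pics/c1.png',big)
E
```

```text
14.0 [323. 223.] ((533.708740234375, -236.50979614257812), 2.8720879554748535) ((533.709228515625, -236.5106201171875), (5.205570220947266, 4.8409576416015625), 29.426660537719727)
11.0 [237.7 212.5] ((499.01104736328125, -140.232177734375), 2.8147590160369873) ((499.21759033203125, -140.42796325683594), (3.73974609375, 4.90414571762085), 27.359439849853516)
9.0 [259.5 186.5] ((539.2567138671875, -149.30105590820312), 2.5025551319122314) ((539.2567138671875, -149.301025390625), (3.6039798259735107, 3.4728174209594727), 26.2941837310791)
13.0 [250.1 159. ] ((563.10888671875, -125.44761657714844), 2.576556444168091) ((563.1114501953125, -125.45278930664062), (4.598174095153809, 4.570150852203369), 26.67020606994629)
2832.5 [288.1 162.2] ((579.054931640625, -165.75360107421875), 34.87118148803711) ((579.171630859375, -165.6982421875), (69.15824127197266, 68.38976287841797), 27.195209503173828)
13.0 [264.  132.9] ((596.67236328125, -126.407958984375), 2.5154473781585693) ((596.6713256835938, -126.40679168701172), (4.507564067840576, 4.474061012268066), 26.72220230102539)
14.5 [341.2 111.
[... 424 characters left out ...]
769409) ((624.3720703125, -95.01616668701172), (5.639944553375244, 4.452509880065918), 26.71102523803711)
106.5 [342.3  81.8] ((687.15283203125, -176.11781311035156), 21.306812286376953) ((686.4750366210938, -176.50437927246094), (8.050841331481934, 42.11640167236328), 29.6958065032959)
3277.5 [263.1 183.1] ((582.087646484375, -173.24742126464844), 123.15290069580078) ((582.13134765625, -171.33424377441406), (188.0796356201172, 164.5277862548828), 27.003328323364258)
[623.4 -95.5  50. ]
[ 658.6 -192.    50. ]
[ 498.7 -140.7   50. ]
[ 533.4 -237.4   50. ]
knobbase guesses [518.73413597 224.31499001  20.        ] [567.46975814 103.14474231  20.        ] [481.74687368 129.80008285  20.        ]
```

View pics/c1.png

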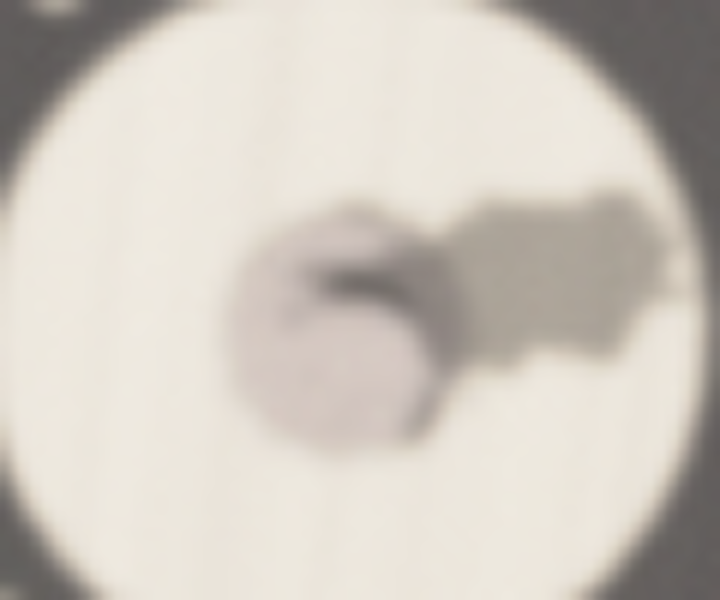

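Shaft axis ≈ (578.8,-166.0) and rib direction ≈ 20.1° (rib centre 50.1 mm from the axis, as specified). The flat is not clear in the crop, so I'll take a closer look.

drive_tool([
  {"delta_pos": [-0.2,0.03,0.48],"turn": 0,"jaw": -1},
  {"delta_pos": [-0.2,0.03,0.48],"turn": 0,"jaw": -1},
  {"delta_pos": [-0.2,0.03,0.48],"turn": 0,"jaw": -1},
  {"delta_pos": [-0.2,0.03,0.48],"turn": 0,"jaw": -1},
  {"delta_pos": [-0.2,0.03,0.48],"turn": 0,"jaw": -1},
  {"delta_pos": [-0.2,0.03,0.48],"turn": 0,"jaw": -1},
])

```text
t: 1.82
tcp_pos: [503.9, -212.6, 103.9]
tool_rot: [[0.898, 0.439, -0.003], [0.439, -0.898, 0.001], [-0.003, -0.002, -1.0]]
ft_force: [0.7, -0.5, 0.5]
finger_gap: 93.2
gripper_force: 0.0
```

```bash
cat >> h.py <<'E'
def fproj(c,p):
    q=np.array(c['attitude']).T@(np.array(p,float)-np.array(c['position'])); r=np.hypot(q[0],q[1]); a=np.arctan2(r,q[2])
    return c['fx']*a*q[0]/r+c['cx'],c['fy']*a*q[1]/r+c['cy']
E
python3 - <<'E'
from h import *
c=bot.camera_model('wrist');im=bot.capture('wrist')
im=im[:,:,::-1]; cv2.imwrite('pics/w2.png',im); np.save('w2.npy',c,allow_pickle=True)
print(c['position'])
u,v=fproj(c,(578.8,-166,74)); print(u,v)
# rectified topdown at z=74: 16 px/mm, +-20mm, world x up, y left
X,Y=np.meshgrid(np.arange(600),np.arange(600))
wx=578.8+(300-Y)/15; wy=-166+(300-X)/15
A=np.array([[fproj(c,(a,b,74)) for a,b in zip(r1,r2)] for r1,r2 in zip(wx[::4,::4],wy[::4,::4])],np.float32)
A=cv2.resize(A,(600,600))
r=cv2.remap(im,A[...,0],A[...,1],cv2.INTER_CUBIC)
r=cv2.convertScaleAbs(r,alpha=1.0)
cv2.imwrite('pics/r2.png',r)
E
```

```text
[ 573.59303601 -178.90471255  269.41355831]
264.1266948098393 90.57911298751675
```

View pics/r2.png

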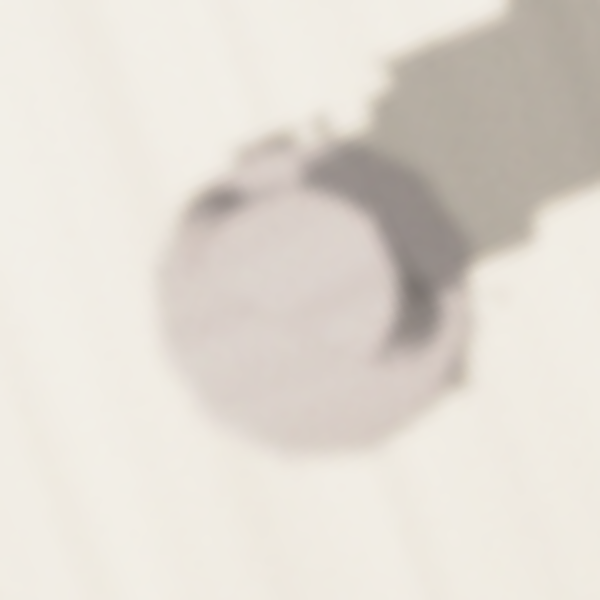

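The rectified view shows the shaft on a wider collar: its tip arc is centred near (290,300) and ball-like spots lie near (265,160) and (450,350). That suggests the flat faces lower-left, about 134° in world. I'll stretch the contrast to check and refine the disc centre.

```bash
python3 - <<'E'
from h import *
im=cv2.imread('pics/w2.png'); c=np.load('w2.npy',allow_pickle=True).item()
hsv=cv2.cvtColor(im,cv2.COLOR_BGR2HSV)
w=((hsv[...,2]>150)&(hsv[...,1]<70)).astype(np.uint8)
for k in cv2.findContours(w,cv2.RETR_EXTERNAL,cv2.CHAIN_APPROX_NONE)[0]:
    a=cv2.contourArea(k)
    if a>15 and k[:,0,1].mean()<215:
        P=np.array([onz(c,u,v,50,True)[:2] for u,v in cv2.convexHull(k)[:,0]]).astype(np.float32)
        print(a,k[:,0].mean(0).round(1),np.round(cv2.minEnclosingCircle(P)[0],1),cv2.minEnclosingCircle(P)[1],cv2.minAreaRect(P)[1:])
r=cv2.imread('pics/r2.png'); lab=cv2.cvtColor(r,cv2.COLOR_BGR2GRAY).astype(float)
g=np.clip((lab-185)*5,0,255); g2=np.clip((r[...,2].astype(float)-r[...,1])*12,0,255)
print(np.percentile(lab,[5,25,50,75,95]))
cv2.imwrite('pics/e2.png',cv2.resize(np.hstack([g,g2])[100:500].astype(np.uint8),(800,267)))
E
```

```text
21.5 [255.7 199.7] [ 508.2 -191.7] 4.603981971740723 ((2.200061559677124, 9.178762435913086), 26.045886993408203)
47.0 [184.4 180. ] [ 499.5 -139.3] 3.1515183448791504 ((5.603965759277344, 5.960630893707275), 68.05088806152344)
35.0 [218. 134.] [ 539.5 -148.7] 2.607950210571289 ((4.8139448165893555, 4.182801723480225), 24.507474899291992)
50.5 [486.3 122.3] [ 642.1 -322.9] 9.776418685913086 ((19.44269371032715, 3.76254940032959), 21.82404136657715)
34.5 [201.6  87.8] [ 563.7 -124.9] 2.581010103225708 ((4.142426490783691, 4.969274997711182), 23.002979278564453)
8120.0 [266.   91.5] [ 579.6 -165.4] 34.72060775756836 ((68.95977020263672, 68.40232849121094), 25.330154418945312)
38.5 [224.2  43.7] [ 597.5 -125.8] 2.7493274211883545 ((4.9561686515808105, 4.858254432678223), 22.94218635559082)
50.0 [352.    7.5] [ 659.9 -191.3] 3.1964921951293945 ((5.272913932800293, 5.888762950897217), 31.1174259185791)
244.0 [273.4  19. ] [ 627.2 -148.4] 12.52806568145752 ((25.02275276184082, 5.514695167541504), 19.87844467163086)
10959.5 [474.6  56.6] [ 697.5 -306.7] 108.36750793457031 ((93.46741485595703, 195.75209045410156), 40.26618957519531)
75971.0 [236.8 185.7] [ 480.3 -203.9] 287.768798828125 ((250.26388549804688, 570.0291748046875), 26.143901824951172)
[171. 209. 235. 237. 238.]
```

View pics/e2.png

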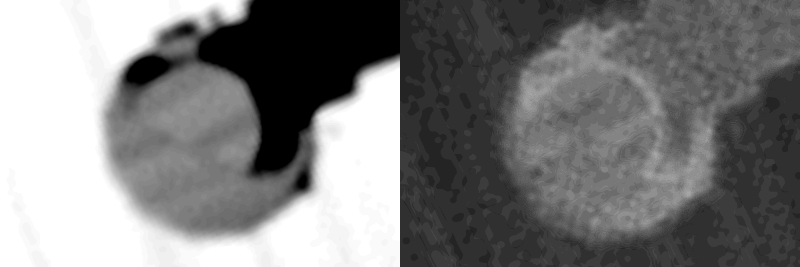

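The stretched picture does not show the flat clearly either, so I'll find the angle by feel. The shaft axis refines to (579.4,-165.5). Now over to the knob for a wrist look.

drive_tool([
  {"delta_pos": [0.2,-0.64,-0.1],"turn": 0,"jaw": -1},
  {"delta_pos": [0.2,-0.64,-0.1],"turn": 0,"jaw": -1},
  {"delta_pos": [0.2,-0.64,-0.1],"turn": 0,"jaw": -1},
  {"delta_pos": [0.2,-0.64,-0.1],"turn": 0,"jaw": -1},
  {"delta_pos": [0.2,-0.64,-0.1],"turn": 0,"jaw": -1},
  {"delta_pos": [0.2,-0.64,-0.1],"turn": 0,"jaw": -1},
])

```text
t: 2.37
tcp_pos: [476.6, -1.8, 138.4]
tool_rot: [[0.89, 0.456, 0.008], [0.456, -0.89, 0.006], [0.01, -0.002, -1.0]]
ft_force: [0.8, -0.2, 0.2]
finger_gap: 93.0
gripper_force: 0.0
```

drive_tool([
  {"delta_pos": [0.18,-0.63,0.1],"turn": 0,"jaw": -1},
  {"delta_pos": [0.18,-0.63,0.1],"turn": 0,"jaw": -1},
  {"delta_pos": [0.18,-0.63,0.1],"turn": 0,"jaw": -1},
  {"delta_pos": [0.18,-0.63,0.1],"turn": 0,"jaw": -1},
  {"delta_pos": [0.18,-0.63,0.1],"turn": 0,"jaw": -1},
  {"delta_pos": [0.18,-0.63,0.1],"turn": 0,"jaw": -1},
  {"delta_pos": [0.18,-0.63,0.1],"turn": 0,"jaw": -1},
])

```text
t: 2.95
tcp_pos: [440.6, 184.8, 106.6]
tool_rot: [[0.894, 0.448, 0.004], [0.448, -0.894, 0.003], [0.005, -0.001, -1.0]]
ft_force: [0.6, 0.0, 0.0]
finger_gap: 92.4
gripper_force: 0.0
```

```bash
python3 - <<'E'
from h import *
s=bot.read_state(); print(s['t'],s['tcp_pos'],s['tool_rot'][:,0],s['joint_pos'])
c=bot.camera_model('wrist');im=bot.capture('wrist')[:,:,::-1]
cv2.imwrite('pics/w3.png',im); np.save('w3.npy',c,allow_pickle=True)
print(c['position'],fproj(c,(516,228,20)))
E
```

```text
2.95 [440.590072   184.77458368 106.55296182] [0.89402701 0.44798092 0.00536726] [-0.41949243  0.51233706 -0.03233792  2.04241954  0.02668279  0.58187429
 -1.57617275]
[508.67438345 218.70910967 272.75416315] (np.float64(273.0122379132541), np.float64(96.58141134808987))
```

View pics/w3.png

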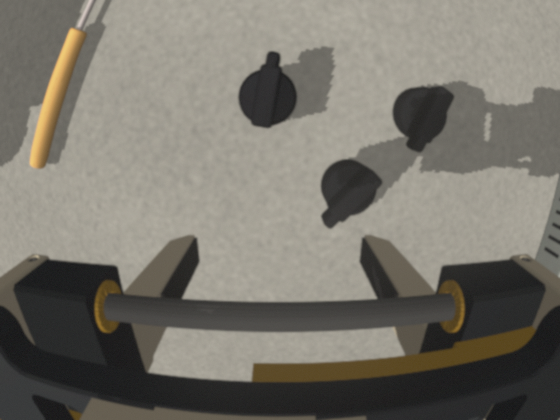

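Target knob: skirt centred at (267,97), nose tip up at (273,55). Measuring it.

```bash
python3 - <<'E'
from h import *
im=cv2.imread('pics/w3.png'); c=np.load('w3.npy',allow_pickle=True).item()
g=im.max(2)
r=g[40:140,225:310]; m=(r<58).astype(np.uint8)
k=max(cv2.findContours(m,cv2.RETR_EXTERNAL,cv2.CHAIN_APPROX_NONE)[0],key=cv2.contourArea)[:,0]+[225,40]
print(cv2.contourArea(k.astype(np.int32)),k.min(0),k.max(0))
# skirt: left/right outline points (rows 85..110), z~15
P=np.array([onz(c,u,v,15,True)[:2] for u,v in k]); 
sk=(k[:,1]>80)&(k[:,1]<115)
A=np.c_[2*P[sk],np.ones(sk.sum())]; s=np.linalg.lstsq(A,(P[sk]**2).sum(1),rcond=None)[0]
print('skirt',s[:2],np.sqrt(s[2]+s[0]**2+s[1]**2))
n=k[k[:,1]<64]; N=np.array([onz(c,u,v,33,True)[:2] for u,v in n])
d=N-s[:2]; print('nose mid',N.mean(0), 'far',np.linalg.norm(d,axis=1).max(), 'ang',np.degrees(np.arctan2(*(N.mean(0)-s[:2])[::-1])))
# nose axis: midpoint of left/right edges per row
for v in range(56,66,2):
    u=k[k[:,1]==v][:,0]; q=onz(c,(u.min()+u.max())/2,v,36,True)[:2]-s[:2]; print(v,u.min(),u.max(),q.round(1),np.degrees(np.arctan2(q[1],q[0])).round(1))
# bar brighter top inside
big=cv2.convertScaleAbs(cv2.resize(im[45:135,225:310],(570,600),interpolation=cv2.INTER_CUBIC),alpha=3.5); cv2.imwrite('pics/k3.png',big)
E
```

```text
2609.0 [240  53] [295 126]
skirt [514.21526556 232.03713908] 21.670586322480837
nose mid [541.92496126 240.80261206] far 32.387659517051354 ang 17.553847578430513
56 268 278 [28.1  8.8] 17.3
58 268 278 [26.7  8.1] 16.8
60 267 278 [25.2  7.7] 17.1
62 267 278 [23.9  7.1] 16.5
64 266 277 [22.3  7.1] 17.6
```

View pics/k3.png

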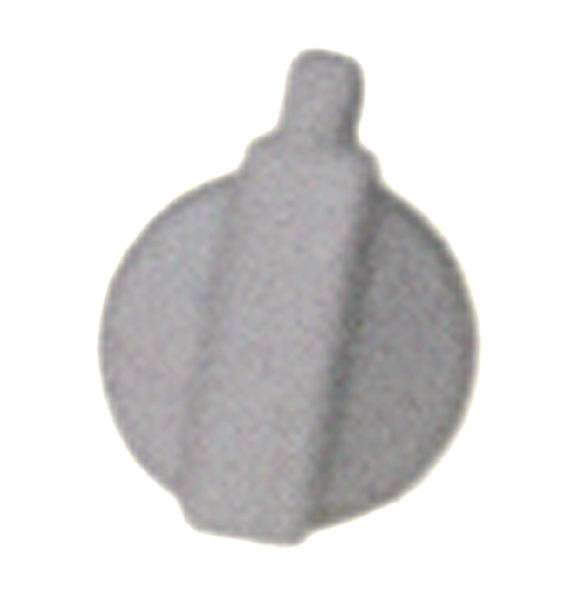

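The bar axis runs about 10.5° clockwise of image-up, so the nose is at ≈16.5°. Next I compute the grasp move.

```bash
python3 - <<'E'
from h import *
c=np.load('w3.npy',allow_pickle=True).item()
f=lambda x,y,z: onz(c,225+x*85/570,45+y*90/600,z,True)[:2].round(1)
lo,hi=f(246,541,40),f(311,143,40)
print('bar ends',lo,hi,np.linalg.norm(hi-lo),(lo+hi)/2)
print('nose tip',f(328,50,33))
b1,b2=f(100,345,10),f(478,345,10); print('skirt',b1,b2,np.linalg.norm(b1-b2),(b1+b2)/2, f(289,345,10))
s=bot.read_state(); R=s['tool_rot']; print(s['tcp_pos'],np.degrees(np.arctan2(R[1,0],R[0,0])))
a=np.radians(16.5); e=np.array([np.cos(a),np.sin(a)]); print('tip-33e',f(328,50,33)-33*e)
k=(lo+hi)/2
for k in [(lo+hi)/2,f(328,50,33)-33*e]: print((R.T@(np.r_[k,22]-s['tcp_pos'])).round(1))
E
```

```text
bar ends [492.9 225. ] [534.4 238. ] 43.48850422812907 [513.65 231.5 ]
nose tip [545.4 241.7]
skirt [504.7 252.2] [524.5 211.8] 44.99111023302269 [514.6 232. ] [514.4 231.8]
[440.97766307 182.23469848 106.39494969] 26.366461594252954
tip-33e [513.75894875 232.32749362]
[ 86.6 -11.9  84.8]
[ 87.1 -12.6  84.8]
```

drive_tool([
  {"delta_pos": [0.29,-0.041,0.1],"turn": 0.104,"jaw": -1},
  {"delta_pos": [0.29,-0.041,0.1],"turn": 0.104,"jaw": -1},
  {"delta_pos": [0.29,-0.041,0.1],"turn": 0.104,"jaw": -1},
  {"delta_pos": [0.29,-0.041,0.1],"turn": 0.104,"jaw": -1},
  {"delta_pos": [0.29,-0.041,0.1],"turn": 0.104,"jaw": -1},
  {"delta_pos": [0.29,-0.041,0.1],"turn": 0.104,"jaw": -1},
  {"delta_pos": [0.29,-0.041,0.1],"turn": 0.104,"jaw": -1},
])

```text
t: 3.58
tcp_pos: [511.4, 228.6, 75.6]
tool_rot: [[0.957, 0.289, -0.0], [0.289, -0.957, -0.0], [-0.0, 0.0, -1.0]]
ft_force: [0.6, -0.3, 0.9]
finger_gap: 93.0
gripper_force: 0.0
```

```bash
cat >> h.py <<'E'
def to(x,y,z,ang,n=1):
    s=bot.read_state();R=s['tool_rot'];a=np.degrees(np.arctan2(R[1,0],R[0,0]))
    print('t',s['t'],'tcp',s['tcp_pos'].round(2),'ang',a.round(2),'F',np.round(s['ft_force'],2),'T',np.round(s['torque'],3),'gap',round(s['finger_gap'],1),'j7',s['joint_pos'][6].round(2))
    print('-> delta',(R.T@(np.array([x,y,z])-s['tcp_pos'])/300).round(4),'turn',round((a-ang)/90,4))
E
python3 -c "
from h import *
to(514.1,231.9,22,17)"
```

```text
t 3.5833 tcp [511.39 228.63  75.58] ang 16.77 F [ 0.59 -0.28  0.88] T [-0.025 -0.022 -0.004] gap 93.0 j7 -1.72
-> delta [ 0.0118 -0.0079  0.1786] turn -0.0025
```

drive_tool([
  {"delta_pos": [0.012,-0.008,0.09],"turn": 0,"jaw": -1},
  {"delta_pos": [0.012,-0.008,0.178],"turn": 0,"jaw": -1},
  {"delta_pos": [0.012,-0.008,0.178],"turn": 0,"jaw": -1},
  {"delta_pos": [0.012,-0.008,0.178],"turn": 0,"jaw": -1},
])

```text
t: 3.92
tcp_pos: [513.3, 232.5, 21.1]
tool_rot: [[0.957, 0.29, -0.003], [0.29, -0.957, -0.002], [-0.003, 0.001, -1.0]]
ft_force: [0.5, 0.9, 0.8]
finger_gap: 92.8
gripper_force: 0.0
```

```bash
python3 -c "
from h import *
to(514.1,231.9,22,17)
c=bot.camera_model('wrist');im=bot.capture('wrist')[:,:,::-1];cv2.imwrite('pics/w4.png',im);np.save('w4.npy',c,allow_pickle=True)
to(514.1,231.9,22,17)"
```

```text
t 3.9167 tcp [513.35 232.47  21.06] ang 16.84 F [0.5  0.89 0.77] T [ 0.008 -0.011  0.002] gap 92.8 j7 -1.72
-> delta [ 0.0018  0.0026 -0.0031] turn -0.0018
t 3.9667 tcp [514.54 233.12  22.15] ang 16.84 F [0.99 0.21 0.34] T [ 0.023 -0.026 -0.002] gap 92.5 j7 -1.72
-> delta [-0.0026  0.0035  0.0005] turn -0.0018
```

drive_tool([
  {"delta_pos": [0,0.002,0],"turn": 0,"jaw": 1},
  {"delta_pos": [0,0.002,0],"turn": 0,"jaw": 1},
  {"delta_pos": [0,0.002,0],"turn": 0,"jaw": 1},
  {"delta_pos": [0,0.002,0],"turn": 0,"jaw": 1},
  {"delta_pos": [0,0.002,0],"turn": 0,"jaw": 1},
  {"delta_pos": [0,0.002,0],"turn": 0,"jaw": 1},
  {"delta_pos": [0,0.002,0],"turn": 0,"jaw": 1},
  {"delta_pos": [0,0.002,0],"turn": 0,"jaw": 1},
], newtons=20)

```text
t: 4.63
tcp_pos: [514.8, 233.1, 21.3]
tool_rot: [[0.957, 0.29, -0.0], [0.29, -0.957, 0.0], [-0.0, -0.0, -1.0]]
ft_force: [0.2, 1.1, -0.4]
finger_gap: 44.3
gripper_force: 0.0
```

drive_tool([
  {"delta_pos": [0,0,0],"turn": 0,"jaw": 1},
  {"delta_pos": [0,0,-0.05],"turn": 0,"jaw": 1},
  {"delta_pos": [0,0,-0.2],"turn": 0,"jaw": 1},
  {"delta_pos": [0,0,-0.4],"turn": 0,"jaw": 1},
  {"delta_pos": [0,0,-0.4],"turn": 0,"jaw": 1},
  {"delta_pos": [0,0,-0.4],"turn": 0,"jaw": 1},
  {"delta_pos": [0,0,-0.4],"turn": 0,"jaw": 1},
  {"delta_pos": [0,0,-0.4],"turn": 0,"jaw": 1},
])

```text
t: 5.3
tcp_pos: [513.9, 232.7, 140.4]
tool_rot: [[0.957, 0.29, -0.002], [0.29, -0.957, -0.001], [-0.002, 0.0, -1.0]]
ft_force: [-0.7, 0.1, -0.4]
finger_gap: 0.4
gripper_force: 0.0
```

```bash
python3 -c "
from h import *
to(579.4,-165.5,110,54)
for i in range(3):
  c=bot.camera_model('wrist');im=bot.capture('wrist')[:,:,::-1]
  s=bot.read_state()
  print(s['tcp_pos'].round(2),np.round(s['ft_force'],2))
cv2.imwrite('pics/w5.png',im);np.save('w5.npy',c,allow_pickle=True);np.save('w5r.npy',s,allow_pickle=True)
cv2.imwrite('pics/k5.png',cv2.convertScaleAbs(im[120:420,80:480],alpha=2.5))
to(579.4,-165.5,110,54)"
```

```text
t 5.3 tcp [513.91 232.71 140.38] ang 16.88 F [-0.67  0.15 -0.4 ] T [-0.019 -0.021  0.017] gap 0.4 j7 -1.72
-> delta [-0.1762  1.3336  0.102 ] turn -0.4125
[513.63 232.56 139.78] [-0.09  0.56 -0.14]
[513.6  232.54 139.56] [-0.04  0.09 -0.41]
[513.73 232.6  139.57] [-0.01  0.45 -0.06]
t 5.45 tcp [513.73 232.6  139.57] ang 16.88 F [-0.01  0.45 -0.06] T [-0.009  0.051 -0.015] gap 0.5 j7 -1.72
-> delta [-0.1754  1.3333  0.0999] turn -0.4125
```

View pics/k5.png

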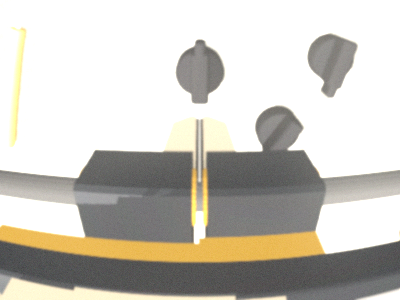

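The fingers had not finished closing when I lifted. The knob still stands at about crop (200,70) with its nose along image-up. I'll re-measure it and grasp again.

```bash
python3 - <<'E'
from h import *
im=cv2.imread('pics/w5.png'); c=np.load('w5.npy',allow_pickle=True).item()
r=im.max(2)[150:226,250:318]; m=(r<58).astype(np.uint8)
k=max(cv2.findContours(m,cv2.RETR_EXTERNAL,cv2.CHAIN_APPROX_NONE)[0],key=cv2.contourArea)[:,0]+[250,150]
print(k.min(0),k.max(0))
for z in (10,):
    wv=[(v,k[k[:,1]==v][:,0]) for v in range(k[:,1].min(),k[:,1].max()+1)]
    v,u=max(wv,key=lambda t:t[1].max()-t[1].min()); vs=[t[0] for t in wv if t[1].max()-t[1].min()>=u.max()-u.min()-1]
    print('skirt',onz(c,(u.min()+u.max())/2,np.mean(vs),z,True).round(1),u.min(),u.max(),vs)
tip=k[k[:,1]<=k[:,1].min()+1]; print('tip',onz(c,tip[:,0].mean(),k[:,1].min()-.3,33,True).round(1))
N=np.array([ [v,(u.min()+u.max())/2] for v,u in wv[:8]]); print(N.T)
E
```

```text
[257 160] [302 217]
skirt [513.2 232.1  10. ] 257 302 [186, 187, 188, 189, 190, 191, 193, 194, 195, 196, 197]
tip [545.8 241.5  33. ]
[[160.  161.  162.  163.  164.  165.  166.  167. ]
 [279.5 280.  279.5 279.5 280.5 280.5 280.5 280.5]]
```

drive_tool([
  {"delta_pos": [0,0.0025,0],"turn": 0,"jaw": -1},
  {"delta_pos": [0,0.0025,0],"turn": 0,"jaw": -1},
  {"delta_pos": [0,0.0025,0],"turn": 0,"jaw": -1},
  {"delta_pos": [0,0.0025,0],"turn": 0,"jaw": -1},
  {"delta_pos": [0,0.0025,0],"turn": 0,"jaw": -1},
  {"delta_pos": [0,0.0025,0],"turn": 0,"jaw": -1},
  {"delta_pos": [0,0.0025,0],"turn": 0,"jaw": -1},
  {"delta_pos": [0,0.0025,0],"turn": 0,"jaw": -1},
])

```text
t: 6.12
tcp_pos: [515.1, 232.4, 141.3]
tool_rot: [[0.957, 0.29, 0.0], [0.29, -0.957, 0.0], [0.0, -0.0, -1.0]]
ft_force: [0.7, 0.2, 0.0]
finger_gap: 49.2
gripper_force: 0.0
```

drive_tool([
  {"delta_pos": [0,0,0.1],"turn": 0,"jaw": -0.3},
  {"delta_pos": [0,0,0.2],"turn": 0,"jaw": -0.3},
  {"delta_pos": [0,0,0.3],"turn": 0,"jaw": -0.3},
  {"delta_pos": [0,0,0.37],"turn": 0,"jaw": -0.3},
  {"delta_pos": [0,0,0.392],"turn": 0,"jaw": -0.3},
  {"delta_pos": [0,0,0.392],"turn": 0,"jaw": -0.3},
  {"delta_pos": [0,0,0.392],"turn": 0,"jaw": -0.3},
])

```text
t: 6.7
tcp_pos: [515.7, 232.7, 24.3]
tool_rot: [[0.957, 0.29, 0.001], [0.29, -0.957, 0.001], [0.001, -0.0, -1.0]]
ft_force: [0.2, 0.1, 0.6]
finger_gap: 60.3
gripper_force: 0.0
```

drive_tool([
  {"delta_pos": [0,0,0],"turn": 0,"jaw": 1},
  {"delta_pos": [0,0,0],"turn": 0,"jaw": 1},
  {"delta_pos": [0,0,0],"turn": 0,"jaw": 1},
  {"delta_pos": [0,0,0],"turn": 0,"jaw": 1},
  {"delta_pos": [0,0,0],"turn": 0,"jaw": 1},
  {"delta_pos": [0,0,0],"turn": 0,"jaw": 1},
  {"delta_pos": [0,0,0],"turn": 0,"jaw": 1},
  {"delta_pos": [0,0,0],"turn": 0,"jaw": 1},
])

```text
t: 7.37
tcp_pos: [515.1, 232.4, 23.8]
tool_rot: [[0.957, 0.29, 0.0], [0.29, -0.957, 0.0], [0.0, -0.0, -1.0]]
ft_force: [0.3, -0.0, 0.5]
finger_gap: 15.9
gripper_force: 20.0
```

drive_tool([
  {"delta_pos": [0,0,0],"turn": 0,"jaw": 1},
  {"delta_pos": [0,0,0],"turn": 0,"jaw": 1},
  {"delta_pos": [0,0,0],"turn": 0,"jaw": 1},
  {"delta_pos": [0,0,0],"turn": 0,"jaw": 1},
], newtons=25)

```text
t: 7.7
tcp_pos: [515.1, 232.4, 23.8]
tool_rot: [[0.957, 0.29, 0.0], [0.29, -0.957, 0.0], [0.0, -0.0, -1.0]]
ft_force: [-1.4, 0.4, 2.1]
finger_gap: 15.5
gripper_force: 25.0
```

Grasped: gap 15.5 mm, 25 N. Next I lift, then carry the knob to a viewpoint beside the shaft at about 134°. Viewing the disc from that orientation will let me calibrate out the camera-to-tool bias.

drive_tool([
  {"delta_pos": [0,0,-0.1],"turn": 0,"jaw": 1},
  {"delta_pos": [0,0,-0.2],"turn": 0,"jaw": 1},
  {"delta_pos": [0,0,-0.3],"turn": 0,"jaw": 1},
  {"delta_pos": [0,0,-0.42],"turn": 0,"jaw": 1},
  {"delta_pos": [0,0,-0.42],"turn": 0,"jaw": 1},
])

```text
t: 8.12
tcp_pos: [519.2, 234.2, 156.2]
tool_rot: [[0.957, 0.29, 0.012], [0.29, -0.957, 0.006], [0.014, -0.002, -1.0]]
ft_force: [1.5, 0.1, 0.3]
finger_gap: 15.5
gripper_force: 25.0
```

drive_tool([
  {"delta_pos": [-0.03,0.1,0],"turn": -0.08,"jaw": 1},
  {"delta_pos": [-0.03,0.2,0],"turn": -0.16,"jaw": 1},
  {"delta_pos": [-0.03,0.3,0],"turn": -0.24,"jaw": 1},
  {"delta_pos": [-0.03,0.4,0],"turn": -0.32,"jaw": 1},
  {"delta_pos": [-0.03,0.5,0],"turn": -0.4,"jaw": 1},
  {"delta_pos": [-0.03,0.6,0],"turn": -0.48,"jaw": 1},
  {"delta_pos": [-0.03,0.7,0],"turn": -0.56,"jaw": 1},
  {"delta_pos": [-0.03,0.8,0],"turn": -0.64,"jaw": 1},
])

```text
t: 8.78
tcp_pos: [575.9, -1.5, 148.9]
tool_rot: [[0.267, 0.964, -0.001], [0.964, -0.267, 0.0], [-0.0, -0.001, -1.0]]
ft_force: [-0.4, 0.4, -0.8]
finger_gap: 15.9
gripper_force: 25.0
```

```bash
python3 -c "
from h import *
to(632,-220,125,134)"
```

```text
t 8.7833 tcp [575.9   -1.48 148.94] ang 74.51 F [-0.4   0.43 -0.77] T [-0.022 -0.082  0.093] gap 15.9 j7 -0.49
-> delta [-0.652   0.3748  0.0795] turn -0.6609
```

drive_tool([
  {"delta_pos": [-0.1,0.05,0],"turn": -0.079,"jaw": 1},
  {"delta_pos": [-0.2,0.1,0],"turn": -0.158,"jaw": 1},
  {"delta_pos": [-0.3,0.15,0],"turn": -0.236,"jaw": 1},
  {"delta_pos": [-0.4,0.2,0.02],"turn": -0.315,"jaw": 1},
  {"delta_pos": [-0.5,0.25,0.04],"turn": -0.393,"jaw": 1},
  {"delta_pos": [-0.6,0.33,0.06],"turn": -0.472,"jaw": 1},
  {"delta_pos": [-0.65,0.37,0.08],"turn": -0.55,"jaw": 1},
  {"delta_pos": [-0.65,0.37,0.08],"turn": -0.629,"jaw": 1},
])

```text
t: 9.45
tcp_pos: [628.4, -226.3, 122.2]
tool_rot: [[-0.65, 0.76, -0.003], [0.76, 0.65, -0.004], [-0.001, -0.005, -1.0]]
ft_force: [-0.2, -0.2, -1.4]
finger_gap: 15.7
gripper_force: 25.0
```

drive_tool([
  {"delta_pos": [0,0,0],"turn": -0.03,"jaw": 1},
  {"delta_pos": [0,0,0],"turn": -0.03,"jaw": 1},
  {"delta_pos": [0,0,0],"turn": -0.03,"jaw": 1},
  {"delta_pos": [0,0,0],"turn": -0.03,"jaw": 1},
  {"delta_pos": [0,0,0],"turn": -0.03,"jaw": 1},
])

```text
t: 9.87
tcp_pos: [629.7, -217.3, 125.7]
tool_rot: [[-0.688, 0.726, -0.0], [0.726, 0.688, -0.0], [-0.0, -0.0, -1.0]]
ft_force: [-0.3, 0.2, -0.7]
finger_gap: 16.0
gripper_force: 25.0
```

```bash
cat > disc.py <<'E'
from h import *
def disc(im,c):
    hsv=cv2.cvtColor(im,cv2.COLOR_BGR2HSV)
    w=((hsv[...,2]>150)&(hsv[...,1]<70)).astype(np.uint8)
    for k in cv2.findContours(w,cv2.RETR_EXTERNAL,cv2.CHAIN_APPROX_NONE)[0]:
        if cv2.contourArea(k)<25: continue
        P=np.array([onz(c,u,v,50,True)[:2] for u,v in cv2.convexHull(k)[:,0]]).astype(np.float32)
        (x,y),r=cv2.minEnclosingCircle(P)
        if np.hypot(x-579,y+165)<110 and (r<14 or 33<r<37):
            print(k[:,0].mean(0).round(1),np.round([x,y],1),round(r,2),'ell', np.mean(P,0).round(1) if r<14 else np.round((P.max(0)+P.min(0))/2,1), 'rect',np.round(cv2.minAreaRect(P)[0],1))
E
python3 - <<'E'
from disc import *
to(579,-165,120,134)
c=bot.camera_model('wrist');im=bot.capture('wrist')[:,:,::-1].copy()
cv2.imwrite('pics/w6.png',im);np.save('w6.npy',c,allow_pickle=True)
disc(im,c); print(); disc(cv2.imread('pics/w2.png'),np.load('w2.npy',allow_pickle=True).item())
to(579,-165,120,134)
E
```

```text
t 9.8667 tcp [ 629.68 -217.29  125.69] ang 133.48 F [-0.32  0.19 -0.75] T [ 0.003 -0.167 -0.039] gap 16.0 j7 0.7
-> delta [ 0.2427 -0.0027  0.019 ] turn -0.0058
[329.6 211.5] [ 659.2 -191.4] 3.2 ell [ 659.  -191.4] rect [ 659.2 -191.4]
[172.6 145.3] [ 534.  -236.4] 3.25 ell [ 534.2 -236.5] rect [ 534.2 -236.6]
[339.5 143.3] [ 626.5 -147.9] 12.46 ell [ 626.6 -148.5] rect [ 626.7 -148.3]
[333.2  94.8] [ 597.3 -126. ] 2.69 ell [ 597.3 -125.9] rect [ 597.3 -126. ]
[386.5  92.5] [624.6 -94.5] 3.13 ell [624.6 -94.5] rect [624.6 -94.5]
[278.5 116. ] [ 579.4 -165.6] 34.79 ell [ 579.4 -165.6] rect [ 579.5 -165.6]
[254.5  63. ] [ 539.3 -148.7] 2.69 ell [ 539.3 -148.7] rect [ 539.3 -148.7]
[300.8  62.3] [ 563.5 -125.3] 2.7 ell [ 563.4 -125.1] rect [ 563.5 -125.2]
[224.   20.5] [ 499.3 -139.6] 3.24 ell [ 499.6 -139.6] rect [ 499.3 -139.6]

[184.4 180. ] [ 499.5 -139.3] 3.15 ell [ 499.6 -139.3] rect [ 499.6 -139.5]
[218. 134.] [ 539.5 -148.7] 2.61 ell [ 539.3 -148.8] rect [ 539.3 -148.8]
[201.6  87.8] [ 563.7 -124.9] 2.58 ell [ 563.7 -124.9] rect [ 563.6 -124.9]
[266.   91.5] [ 579.6 -165.4] 34.72 ell [ 579.6 -165.5] rect [ 579.6 -165.5]
[224.2  43.7] [ 597.5 -125.8] 2.75 ell [ 597.6 -126. ] rect [ 597.7 -125.9]
[352.    7.5] [ 659.9 -191.3] 3.2 ell [ 659.8 -191.3] rect [ 659.8 -191.2]
[273.4  19. ] [ 627.2 -148.4] 12.53 ell [ 626.7 -148.3] rect [ 627.1 -148. ]
t 9.9167 tcp [ 629.73 -217.33  125.8 ] ang 133.49 F [ 0.21 -0.37 -0.61] T [-0.013 -0.161 -0.012] gap 16.0 j7 0.7
-> delta [ 0.2429 -0.0026  0.0193] turn -0.0057
```

The two orientations agree to 0.1–0.2 mm: axis (579.4,-165.5), negligible bias. The knob sits 1.1 mm back along tool x, so I'll move over the shaft and come down to just above the tip.

```bash
cat >> h.py <<'E'
def knob(z,ang,off=(0,0)):  # TCP so that the knob axis is on shaft (+off world), underside at z
    a=np.radians(ang); to(579.4+off[0]+1.1*np.cos(a),-165.5+off[1]+1.1*np.sin(a),z+23.8,ang)
E
python3 -c "
from h import *
knob(81,134)"
```

```text
t 9.9167 tcp [ 629.73 -217.33  125.8 ] ang 133.49 F [ 0.21 -0.37 -0.61] T [-0.013 -0.161 -0.012] gap 16.0 j7 0.7
-> delta [ 0.2445 -0.0028  0.0699] turn -0.0057
```

drive_tool([
  {"delta_pos": [0.12,-0.003,0.02],"turn": -0.006,"jaw": 1},
  {"delta_pos": [0.22,-0.003,0.05],"turn": -0.006,"jaw": 1},
  {"delta_pos": [0.2445,-0.003,0.07],"turn": -0.006,"jaw": 1},
  {"delta_pos": [0.2445,-0.003,0.07],"turn": -0.006,"jaw": 1},
  {"delta_pos": [0.2445,-0.003,0.07],"turn": -0.006,"jaw": 1},
  {"delta_pos": [0.2445,-0.003,0.07],"turn": -0.006,"jaw": 1},
  {"delta_pos": [0.2445,-0.003,0.07],"turn": -0.006,"jaw": 1},
])

```text
t: 10.5
tcp_pos: [579.9, -166.7, 105.2]
tool_rot: [[-0.693, 0.721, 0.002], [0.721, 0.693, -0.001], [-0.002, 0.001, -1.0]]
ft_force: [0.6, -0.8, -0.3]
finger_gap: 16.0
gripper_force: 25.0
```

```bash
python3 -c "
from h import *
knob(72,134)"
```

```text
t 10.5 tcp [ 579.95 -166.74  105.16] ang 133.89 F [ 0.58 -0.79 -0.26] T [ 0.038 -0.139  0.001] gap 16.0 j7 0.6
-> delta [0.008  0.0015 0.0312] turn -0.0012
```

drive_tool([
  {"delta_pos": [0,0,0.01],"turn": 0,"jaw": 1},
  {"delta_pos": [0,0,0.01],"turn": 0,"jaw": 1},
  {"delta_pos": [0,0,0.01],"turn": 0,"jaw": 1},
  {"delta_pos": [0,0,0.01],"turn": 0,"jaw": 1},
])

```text
t: 10.83
tcp_pos: [578.7, -165.4, 101.5]
tool_rot: [[-0.695, 0.719, 0.0], [0.719, 0.695, 0.0], [0.0, 0.0, -1.0]]
ft_force: [-0.4, 0.0, -0.1]
finger_gap: 16.0
gripper_force: 25.0
```

```bash
python3 -c "
from h import *
knob(72,134)"
```

```text
t 10.8333 tcp [ 578.69 -165.37  101.55] ang 134.0 F [-0.35  0.02 -0.13] T [-0.035 -0.113  0.006] gap 16.0 j7 0.6
-> delta [0.0017 0.0014 0.0192] turn -0.0
```

drive_tool([
  {"delta_pos": [0.002,0.0015,0.008],"turn": 0,"jaw": 1},
  {"delta_pos": [0.002,0.0015,0.012],"turn": 0,"jaw": 1},
  {"delta_pos": [0.002,0.0015,0.016],"turn": 0,"jaw": 1},
  {"delta_pos": [0.002,0.0015,0.019],"turn": 0,"jaw": 1},
  {"delta_pos": [0.002,0.0015,0.019],"turn": 0,"jaw": 1},
  {"delta_pos": [0.002,0.0015,0.019],"turn": 0,"jaw": 1},
])

```text
t: 11.33
tcp_pos: [578.4, -164.4, 95.9]
tool_rot: [[-0.695, 0.719, -0.0], [0.719, 0.695, 0.0], [0.0, -0.0, -1.0]]
ft_force: [-1.3, 0.1, -1.2]
finger_gap: 15.9
gripper_force: 25.0
```

```bash
python3 -c "
from h import *
knob(72,134)"
```

```text
t 11.3333 tcp [ 578.44 -164.44   95.91] ang 134.02 F [-1.29  0.06 -1.18] T [-0.047 -0.104 -0.036] gap 15.9 j7 0.59
-> delta [-0.0011 -0.0001  0.0004] turn 0.0002
```

No reaction force yet; down a little more.

drive_tool([
  {"delta_pos": [-0.001,0,0.004],"turn": 0,"jaw": 1},
  {"delta_pos": [-0.001,0,0.007],"turn": 0,"jaw": 1},
  {"delta_pos": [-0.001,0,0.007],"turn": 0,"jaw": 1},
  {"delta_pos": [-0.001,0,0.007],"turn": 0,"jaw": 1},
])

```text
t: 11.67
tcp_pos: [578.6, -164.5, 93.8]
tool_rot: [[-0.695, 0.719, -0.0], [0.719, 0.695, 0.0], [0.0, 0.0, -1.0]]
ft_force: [-0.0, 0.7, -0.7]
finger_gap: 15.5
gripper_force: 25.0
```

```bash
python3 -c "
from h import *
knob(70,134)"
```

```text
t 11.6667 tcp [ 578.64 -164.54   93.85] ang 134.02 F [-0.01  0.72 -0.71] T [ 0.112 -0.06  -0.001] gap 15.5 j7 0.59
-> delta [-0.0004 -0.0004  0.0002] turn 0.0003
```

About 4 mm down with no reaction, so the flat guess was right and the knob is entering. I'll push on gently with a firmer grip.

drive_tool([
  {"delta_pos": [0,0,0],"turn": 0,"jaw": 1},
  {"delta_pos": [0,0,0.004],"turn": 0,"jaw": 1},
  {"delta_pos": [0,0,0.008],"turn": 0,"jaw": 1},
  {"delta_pos": [0,0,0.012],"turn": 0,"jaw": 1},
  {"delta_pos": [0,0,0.012],"turn": 0,"jaw": 1},
  {"delta_pos": [0,0,0.012],"turn": 0,"jaw": 1},
], newtons=45)

```text
t: 12.17
tcp_pos: [578.9, -164.6, 90.5]
tool_rot: [[-0.695, 0.719, 0.001], [0.719, 0.695, 0.0], [-0.0, 0.0, -1.0]]
ft_force: [-1.3, -0.2, 0.2]
finger_gap: 15.6
gripper_force: 45.0
```

```bash
python3 -c "
from h import *
knob(66,134)"
```

```text
t 12.1667 tcp [ 578.93 -164.58   90.46] ang 134.02 F [-1.28 -0.17  0.2 ] T [ 0.099 -0.013  0.075] gap 15.6 j7 0.59
-> delta [ 0.0004 -0.001   0.0022] turn 0.0002
```

drive_tool([
  {"delta_pos": [0,0,0.004],"turn": 0,"jaw": 1},
  {"delta_pos": [0,0,0.008],"turn": 0,"jaw": 1},
  {"delta_pos": [0,0,0.012],"turn": 0,"jaw": 1},
  {"delta_pos": [0,0,0.012],"turn": 0,"jaw": 1},
  {"delta_pos": [0,0,0.012],"turn": 0,"jaw": 1},
])

```text
t: 12.58
tcp_pos: [579.0, -164.5, 86.7]
tool_rot: [[-0.695, 0.719, 0.001], [0.719, 0.695, 0.0], [-0.0, 0.001, -1.0]]
ft_force: [0.9, 0.2, 1.5]
finger_gap: 15.8
gripper_force: 45.0
```

```bash
python3 -c "
from h import *
knob(62,134)"
```

```text
t 12.5833 tcp [ 579.01 -164.54   86.69] ang 134.02 F [0.88 0.22 1.51] T [ 0.199 -0.198  0.027] gap 15.8 j7 0.59
-> delta [ 0.0005 -0.0013  0.003 ] turn 0.0003
```

drive_tool([
  {"delta_pos": [0,0,0.005],"turn": 0,"jaw": 1},
  {"delta_pos": [0,0,0.01],"turn": 0,"jaw": 1},
  {"delta_pos": [0,0,0.015],"turn": 0,"jaw": 1},
  {"delta_pos": [0,0,0.015],"turn": 0,"jaw": 1},
])

```text
t: 12.92
tcp_pos: [579.0, -164.6, 81.8]
tool_rot: [[-0.695, 0.719, 0.0], [0.719, 0.695, 0.0], [-0.0, 0.001, -1.0]]
ft_force: [0.7, 0.5, 1.2]
finger_gap: 15.6
gripper_force: 45.0
```

drive_tool([
  {"delta_pos": [0,0,0.004],"turn": 0,"jaw": 1},
  {"delta_pos": [0,0,0.008],"turn": 0,"jaw": 1},
  {"delta_pos": [0,0,0.008],"turn": 0,"jaw": 1},
  {"delta_pos": [0,0,0.008],"turn": 0,"jaw": 1},
])

```text
t: 13.25
tcp_pos: [579.0, -164.6, 80.0]
tool_rot: [[-0.695, 0.719, 0.001], [0.719, 0.695, 0.0], [-0.0, 0.0, -1.0]]
ft_force: [0.7, 1.1, 2.6]
finger_gap: 16.0
gripper_force: 45.0
```

```bash
python3 -c "
from h import *
knob(58,134)"
```

```text
t 13.25 tcp [ 578.97 -164.61   79.98] ang 134.02 F [0.75 1.11 2.6 ] T [ 0.179 -0.297  0.04 ] gap 16.0 j7 0.58
-> delta [ 0.0005 -0.001  -0.0061] turn 0.0002
```

drive_tool([
  {"delta_pos": [0,0,0.003],"turn": 0,"jaw": 1},
  {"delta_pos": [0,0,0.006],"turn": 0,"jaw": 1},
  {"delta_pos": [0,0,0.008],"turn": 0,"jaw": 1},
  {"delta_pos": [0,0,0.008],"turn": 0,"jaw": 1},
])

```text
t: 13.58
tcp_pos: [579.0, -164.6, 78.1]
tool_rot: [[-0.695, 0.719, 0.001], [0.719, 0.695, -0.0], [-0.001, 0.0, -1.0]]
ft_force: [-1.1, 0.9, 7.4]
finger_gap: 15.6
gripper_force: 45.0
```

```bash
python3 -c "
from h import *
knob(58,134)"
```

```text
t 13.5833 tcp [ 578.99 -164.64   78.07] ang 134.02 F [-1.09  0.88  7.36] T [ 0.221 -0.051  0.053] gap 15.6 j7 0.58
-> delta [ 0.0007 -0.001  -0.0124] turn 0.0002
```

The reaction follows the shaft spring (≈7.4 N at about 3.5 mm), which puts the bore depth at ≈16 mm, so the knob is snapped home. I'll ease back up to the rest height, dwell, then turn clockwise.

drive_tool([
  {"delta_pos": [0,0,-0.006],"turn": 0,"jaw": 1},
  {"delta_pos": [0,0,-0.012],"turn": 0,"jaw": 1},
  {"delta_pos": [0,0,-0.012],"turn": 0,"jaw": 1},
  {"delta_pos": [0,0,-0.012],"turn": 0,"jaw": 1},
])

```text
t: 13.92
tcp_pos: [578.9, -164.7, 80.8]
tool_rot: [[-0.695, 0.719, 0.001], [0.719, 0.695, 0.0], [-0.0, 0.001, -1.0]]
ft_force: [1.9, 1.3, 0.8]
finger_gap: 15.6
gripper_force: 45.0
```

drive_tool([
  {"delta_pos": [0,0.0005,0],"turn": 0.07,"jaw": 1},
  {"delta_pos": [0,0.0008,0],"turn": 0.14,"jaw": 1},
  {"delta_pos": [-0.0003,0.0012,0],"turn": 0.21,"jaw": 1},
  {"delta_pos": [-0.0005,0.0015,0],"turn": 0.28,"jaw": 1},
  {"delta_pos": [-0.0007,0.0018,0],"turn": 0.35,"jaw": 1},
  {"delta_pos": [-0.001,0.0022,0],"turn": 0.42,"jaw": 1},
  {"delta_pos": [-0.0012,0.0025,0],"turn": 0.49,"jaw": 1},
  {"delta_pos": [-0.0015,0.0028,0],"turn": 0.56,"jaw": 1},
])

```text
t: 14.58
tcp_pos: [579.9, -164.2, 80.8]
tool_rot: [[0.116, 0.993, 0.0], [0.993, -0.116, 0.0], [0.0, 0.0, -1.0]]
ft_force: [2.3, 1.3, 1.2]
finger_gap: 15.6
gripper_force: 45.0
```

```bash
python3 -c "
from h import *
knob(58,12)"
```

```text
t 14.5833 tcp [ 579.87 -164.24   80.78] ang 83.32 F [2.32 1.29 1.21] T [ 0.19  -0.493  0.044] gap 15.6 j7 -0.11
-> delta [-0.0032  0.0024 -0.0034] turn 0.7924
```

drive_tool([
  {"delta_pos": [-0.0003,0.0003,-0.001],"turn": 0.07,"jaw": 1},
  {"delta_pos": [-0.0005,0.0005,-0.002],"turn": 0.14,"jaw": 1},
  {"delta_pos": [-0.0008,0.0008,-0.002],"turn": 0.21,"jaw": 1},
  {"delta_pos": [-0.001,0.001,-0.002],"turn": 0.28,"jaw": 1},
  {"delta_pos": [-0.0013,0.0012,-0.002],"turn": 0.35,"jaw": 1},
  {"delta_pos": [-0.0016,0.0014,-0.002],"turn": 0.42,"jaw": 1},
  {"delta_pos": [-0.002,0.0016,-0.002],"turn": 0.49,"jaw": 1},
  {"delta_pos": [-0.0024,0.0018,-0.002],"turn": 0.56,"jaw": 1},
])

```text
t: 15.25
tcp_pos: [580.8, -164.7, 81.3]
tool_rot: [[0.839, 0.544, 0.001], [0.544, -0.839, 0.001], [0.001, 0.0, -1.0]]
ft_force: [2.3, 1.4, 0.2]
finger_gap: 15.7
gripper_force: 45.0
```

```bash
python3 -c "
from h import *
knob(58,12)"
```

```text
t 15.25 tcp [ 580.8  -164.73   81.3 ] ang 32.93 F [2.34 1.42 0.15] T [ 0.311 -0.619  0.04 ] gap 15.7 j7 -0.77
-> delta [-0.0019  0.0009 -0.0017] turn 0.2325
```

drive_tool([
  {"delta_pos": [-0.0005,0.0003,0],"turn": 0.07,"jaw": 1},
  {"delta_pos": [-0.001,0.0006,0],"turn": 0.14,"jaw": 1},
  {"delta_pos": [-0.0015,0.0009,0],"turn": 0.2,"jaw": 1},
  {"delta_pos": [-0.002,0.0009,0],"turn": 0.232,"jaw": 1},
  {"delta_pos": [-0.002,0.0009,0],"turn": 0.232,"jaw": 1},
  {"delta_pos": [-0.002,0.0009,0],"turn": 0.232,"jaw": 1},
  {"delta_pos": [-0.002,0.0009,0],"turn": 0.232,"jaw": 1},
])

```text
t: 15.83
tcp_pos: [580.9, -165.2, 81.6]
tool_rot: [[0.977, 0.215, 0.002], [0.215, -0.977, 0.001], [0.002, -0.0, -1.0]]
ft_force: [3.5, 0.9, -0.2]
finger_gap: 15.8
gripper_force: 45.0
```

```bash
python3 -c "
from h import *
knob(58,12)"
```

```text
t 15.8333 tcp [ 580.87 -165.17   81.6 ] ang 12.43 F [ 3.52  0.86 -0.23] T [ 0.445 -1.153 -0.031] gap 15.8 j7 -1.04
-> delta [-0.0014  0.0001 -0.0007] turn 0.0048
```

At 12.4°, about 8° past the rib. Opening, then straight up.

drive_tool([
  {"delta_pos": [0,0,0],"turn": 0,"jaw": -0.2},
  {"delta_pos": [0,0,0],"turn": 0,"jaw": -0.2},
  {"delta_pos": [0,0,0],"turn": 0,"jaw": -0.2},
  {"delta_pos": [0,0,0],"turn": 0,"jaw": -0.2},
  {"delta_pos": [0,0,0],"turn": 0,"jaw": -0.2},
  {"delta_pos": [0,0,0],"turn": 0,"jaw": -0.2},
  {"delta_pos": [0,0,0],"turn": 0,"jaw": -0.2},
  {"delta_pos": [0,0,0],"turn": 0,"jaw": -0.2},
])

```text
t: 16.5
tcp_pos: [579.6, -165.8, 81.6]
tool_rot: [[0.977, 0.214, -0.0], [0.214, -0.977, 0.0], [-0.0, -0.0, -1.0]]
ft_force: [-0.8, -0.3, 0.5]
finger_gap: 55.6
gripper_force: 0.0
```

drive_tool([
  {"delta_pos": [0,0,-0.1],"turn": 0,"jaw": -0.2},
  {"delta_pos": [0,0,-0.2],"turn": 0,"jaw": -0.2},
  {"delta_pos": [-0.1,0,-0.2],"turn": 0,"jaw": -0.2},
  {"delta_pos": [-0.2,0,-0.2],"turn": 0,"jaw": -0.2},
  {"delta_pos": [-0.2,0,-0.2],"turn": 0,"jaw": -0.2},
  {"delta_pos": [-0.2,0,-0.2],"turn": 0,"jaw": -0.2},
  {"delta_pos": [-0.2,0,-0.2],"turn": 0,"jaw": -0.2},
])

```text
t: 17.08
tcp_pos: [521.9, -178.4, 141.9]
tool_rot: [[0.977, 0.214, 0.001], [0.214, -0.977, 0.0], [0.001, 0.0, -1.0]]
ft_force: [0.8, 0.8, 0.6]
finger_gap: 55.4
gripper_force: 0.0
```

```bash
python3 - <<'E'
from h import *
to(580,-165,140,12)
c=bot.camera_model('wrist');im=bot.capture('wrist')[:,:,::-1].copy();cv2.imwrite('pics/w7.png',im)
u0,v0=fproj(c,(579.4,-165.5,70)); print('axis px',u0,v0, c['position'])
# mask of black knob over the white disc; print nose: compare rectified at z=91
g=im.max(2)
# polar search at z=91 (nose mid height): fraction dark along r=26..32
for a in range(-10,60,3):
    v=[]
    for r in (26,28,30,32):
        x,y=fproj(c,(579.4+r*np.cos(np.radians(a)),-165.5+r*np.sin(np.radians(a)),92)); v.append(int(g[int(round(y)),int(round(x))]))
    print(a,v)
# skirt outline at various z -> radius
for a in range(100,330,30):
    v=[]
    for r in (20,22,24,26,30):
        x,y=fproj(c,(579.4+r*np.cos(np.radians(a)),-165.5+r*np.sin(np.radians(a)),77)); v.append(int(g[int(round(y)),int(round(x))]))
    print('skirt',a,v)
E
```

```text
t 17.0833 tcp [ 521.89 -178.35  141.85] ang 12.35 F [0.78 0.78 0.61] T [ 0.015  0.016 -0.047] gap 55.4 j7 -1.0
-> delta [ 0.1987 -0.0021  0.0065] turn 0.0039
axis px 278.76627290020747 133.35020208250677 [ 596.89676051 -162.04990876  307.75174982]
-10 [200, 201, 197, 95]
-7 [200, 199, 191, 87]
-4 [201, 200, 197, 106]
-1 [199, 202, 224, 140]
2 [197, 222, 242, 128]
5 [153, 213, 242, 146]
8 [54, 76, 88, 77]
11 [50, 48, 48, 45]
14 [54, 54, 56, 48]
17 [56, 55, 53, 48]
20 [56, 55, 53, 47]
23 [55, 52, 63, 51]
26 [172, 148, 209, 128]
29 [245, 246, 245, 171]
32 [246, 245, 243, 162]
35 [245, 245, 243, 166]
38 [245, 245, 244, 145]
41 [246, 246, 244, 129]
44 [246, 246, 246, 120]
47 [246, 246, 245, 111]
50 [246, 246, 244, 120]
53 [246, 246, 243, 121]
56 [246, 246, 227, 111]
59 [246, 246, 221, 110]
skirt 100 [55, 132, 245, 246, 241]
skirt 130 [57, 210, 246, 246, 188]
skirt 160 [70, 231, 245, 246, 159]
skirt 190 [60, 62, 61, 191, 141]
skirt 220 [64, 213, 243, 245, 132]
skirt 250 [51, 220, 245, 245, 171]
skirt 280 [50, 112, 196, 191, 167]
skirt 310 [48, 56, 185, 198, 195]
```

The nose is at ≈16.5° against the rib's 20.1° (≈2 mm sideways), and the skirt is centred. As a last check of seating, I'll touch the bar's top with shut fingers; it should be at z = 99.

drive_tool([
  {"delta_pos": [0,0,0],"turn": 0,"jaw": 1},
  {"delta_pos": [0,0,0],"turn": 0,"jaw": 1},
  {"delta_pos": [0,0,0],"turn": 0,"jaw": 1},
  {"delta_pos": [0.1,0,0],"turn": 0,"jaw": 1},
  {"delta_pos": [0.199,-0.002,0],"turn": 0,"jaw": 1},
  {"delta_pos": [0.199,-0.002,0.06],"turn": 0,"jaw": 1},
  {"delta_pos": [0.199,-0.002,0.12],"turn": 0,"jaw": 1},
  {"delta_pos": [0.199,-0.002,0.12],"turn": 0,"jaw": 1},
])

```text
t: 17.8
tcp_pos: [577.4, -163.9, 102.0]
tool_rot: [[0.977, 0.215, -0.007], [0.215, -0.977, 0.002], [-0.006, -0.004, -1.0]]
ft_force: [-1.5, 0.0, -0.7]
finger_gap: 7.1
gripper_force: 0.0
```

drive_tool([
  {"delta_pos": [0,0,0],"turn": 0,"jaw": 1},
  {"delta_pos": [0,0,0],"turn": 0,"jaw": 1},
  {"delta_pos": [0,0,0],"turn": 0,"jaw": 1},
])

```text
t: 18.05
tcp_pos: [580.0, -165.6, 106.8]
tool_rot: [[0.977, 0.213, 0.002], [0.213, -0.977, -0.001], [0.002, 0.001, -1.0]]
ft_force: [-0.6, -0.4, 0.7]
finger_gap: 0.5
gripper_force: 0.0
```

```bash
python3 -c "
from h import *
to(579.4,-165.5,97.5,12)"
```

```text
t 18.05 tcp [ 579.97 -165.63  106.79] ang 12.32 F [-0.6  -0.39  0.68] T [-0.005  0.027  0.033] gap 0.5 j7 -1.04
-> delta [-0.0018 -0.0009  0.031 ] turn 0.0035
```

Target about z = 96: if the knob is home that gives ~3 mm of spring, or 6 N.

drive_tool([
  {"delta_pos": [0,0,0.01],"turn": 0,"jaw": 1},
  {"delta_pos": [0,0,0.015],"turn": 0,"jaw": 1},
  {"delta_pos": [0,0,0.02],"turn": 0,"jaw": 1},
  {"delta_pos": [0,0,0.02],"turn": 0,"jaw": 1},
  {"delta_pos": [0,0,0.02],"turn": 0,"jaw": 1},
])

```text
t: 18.47
tcp_pos: [579.2, -165.2, 99.6]
tool_rot: [[0.977, 0.214, -0.0], [0.214, -0.977, 0.0], [-0.0, -0.0, -1.0]]
ft_force: [-0.4, 0.1, 0.1]
finger_gap: 0.9
gripper_force: 0.0
```

drive_tool([
  {"delta_pos": [0,0,0.005],"turn": 0,"jaw": 1},
  {"delta_pos": [0,0,0.01],"turn": 0,"jaw": 1},
  {"delta_pos": [0,0,0.014],"turn": 0,"jaw": 1},
  {"delta_pos": [0,0,0.014],"turn": 0,"jaw": 1},
  {"delta_pos": [0,0,0.014],"turn": 0,"jaw": 1},
])

```text
t: 18.88
tcp_pos: [579.7, -165.4, 96.3]
tool_rot: [[0.977, 0.214, 0.001], [0.214, -0.977, -0.0], [0.001, 0.001, -1.0]]
ft_force: [-2.0, -0.1, 6.1]
finger_gap: 0.5
gripper_force: 2.9
```

No contact at 99.6 mm and 6.1 N at 96.3 mm puts the bar top at ≈99 mm, so the knob is home. Retreating, then a final check.

drive_tool([
  {"delta_pos": [0,0,-0.05],"turn": 0,"jaw": 1},
  {"delta_pos": [0,0,-0.15],"turn": 0,"jaw": 1},
  {"delta_pos": [-0.1,0,-0.17],"turn": 0,"jaw": 1},
  {"delta_pos": [-0.2,0,-0.17],"turn": 0,"jaw": 1},
  {"delta_pos": [-0.2,0,-0.17],"turn": 0,"jaw": 1},
  {"delta_pos": [-0.2,0,-0.17],"turn": 0,"jaw": 1},
  {"delta_pos": [-0.2,0,-0.17],"turn": 0,"jaw": 1},
  {"delta_pos": [-0.2,0,-0.17],"turn": 0,"jaw": 1},
])

```text
t: 19.55
tcp_pos: [521.9, -177.4, 146.2]
tool_rot: [[0.977, 0.215, 0.001], [0.215, -0.977, 0.0], [0.001, -0.0, -1.0]]
ft_force: [-0.8, 0.6, -0.5]
finger_gap: 0.2
gripper_force: 0.0
```

```bash
python3 - <<'E'
from h import *
c=bot.camera_model('wrist');g=bot.capture('wrist').max(2)
d=[]
for a in np.arange(-10,60,1):
    x,y=fproj(c,(579.4+29*np.cos(np.radians(a)),-165.5+29*np.sin(np.radians(a)),92))
    if g[int(round(y)),int(round(x))]<90: d.append(a)
print(d[0],d[-1],np.mean(d))
if 8<np.mean(d)<32: print(bot.finish_job())
E
```

```text
24 39 31.5
the job is handed in; nothing more can be done
None
```

I handed the job in with the knob snapped home and released. My last image put the nose at about 31°, against about 20° for the rib (roughly 6.5 mm sideways, limit 9 mm). It read about 16.5° before my final touch check, so that touch probably turned the knob. The judge's result was not shown.

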